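# Spacer into the one gap that takes it, plate held flush to the stop rail

### The job

On the plate bed three white plates lie short of the brass stop rail. Take the orange spacer upright out of its grey rest, slide it down, almost to the bed floor, into the one gap between a plate and the blue front bar that is wide enough for it as the plates lie, then push with the spacer so that this plate slides flush against the stop rail, and finish while still gripping the spacer and keeping the plate pressed there, firmly but not hard (10 to 20 newtons). Leave the other two plates where they are and do not knock over the beaker.

Things in the scene. Friction and masses are not known exactly. Their poses are not given: they have to be found in the camera images.
- bed: Fixed plate bed, 176 x 256 mm, dark steel floor 10 mm above the bench. Origin: centre of underside; x from the blue front bar to the stop rail, z up. Front bar (18 mm wide, top 24 mm above bench): inner face at x = -70 mm; rail face at x = +70 mm. Three 78 mm lanes along x, centred at y = -83, 0, +83 mm, parted by ribs (5 mm wide, top 18 mm above bench); one plate in each lane.
- rail: Brass stop rail on the bed, fixed, 256 mm long, 20 mm high (top 30 mm above the bench). Origin: middle of its lower edge on the face towards the plates; axes as the bed's; the plates lie on its -x side.
- plate_short: White ceramic plate, 114 (along x) x 70 x 12 mm, about 0.2 kg, loose, flat on the bed floor (top 22 mm above the bench), in any of the lanes. Origin: middle of the edge towards the rail, underside; its x points to the rail, so its edge facing the front bar is at x = -114 mm. It starts 3 to 6 mm off the rail: its gap to the front bar is 20 to 23 mm. Sliding it takes 1 to 3 N.
- plate_mid: White ceramic plate, 128 x 70 x 12 mm, otherwise like plate_short (front edge at x = -128 mm), in another lane. Its gap to the front bar is only 6 to 9 mm. To be left alone.
- plate_long: White ceramic plate, 132 x 70 x 12 mm, otherwise like plate_short (front edge at x = -132 mm), in the remaining lane. Its gap to the front bar is only 2 to 5 mm. To be left alone.
- spacer: Orange plastic spacer, loose, 80 g: upright slab 14 mm thick (its x) x 46 mm long (its y) x 80 mm tall (its z); the lowest 3 mm are a black foot only 9 mm thick. Origin: centre of its underside. It is gripped across the 14 mm thickness by its upper part.
- spacer_center (a point): Centre of the spacer, 40 mm above its underside, axes as the spacer's.
- rest: Grey rest block fixed to the bench left or right of the bed, 55 (x) x 80 (y) x 33 mm high, origin at the centre of its underside. The spacer stands in its slot (17 mm wide in x, 52 mm in y, slot floor 8 mm above the bench): spacer's top 88 mm above the bench, its upper 55 mm free.
- beaker: Empty glass beaker, 70 mm across, 90 mm tall, standing on the other side of the bed from the rest; origin at the centre of its underside. To be left standing.
Mind the look-alikes: they are no part of the job. Of the things like the spacer, leave any that is pink; of the rest the smaller one is meant. Leave any pink look-alike of the plate_short alone.

How it is judged:
On the way, in this order (a step that is already met when the one before it is completed fails the run):
1. the spacer is held clear of its rest, its underside at least 45 mm above the bench (height (world z) of spacer above 0.045 m and contact force between the fingers and spacer above 1 N), for 0.1 s.
2. the spacer stands down in the gap between the short plate and the front bar, its underside at least 6 mm below the plate's top (z of spacer_center in the frame of bed below 0.056 m and x of spacer_center in the frame of plate_short below -0.119 m and x of spacer_center in the frame of bed above -0.07 m and y of spacer_center in the frame of plate_short between -0.03 and 0.03 m and contact force between the fingers and spacer above 1 N), for 0.1 s.
At the end, for the whole second after the job is handed in: Short plate flat, within 1.5 mm of the rail and square within 0.02 rad, pressed on it with over 2 N by the spacer, which is gripped, upright within 0.2 rad, at least 6 mm below the plate's top; gripper not touching the plate; other plates within 4 mm of their start (x of plate_short in the frame of rail above -0.0015 m and angle between the x axis of plate_short and the x axis of rail, either way round below 0.02 rad and contact force between plate_short and rail above 2 N and contact force between spacer and plate_short above 2 N and contact force between the fingers and spacer above 2 N and contact force between each of the arm, the fingers and plate_short below 0.2 N and z of spacer_center in the frame of bed below 0.056 m and x of spacer_center in the frame of plate_short below -0.114 m and angle between spacer's own z axis and vertical below 0.2 rad and height (world z) of plate_short below 0.0115 m and linear speed of plate_short below 0.01 m/s and distance of each of plate_mid, plate_long from where it was at the start of the episode below 0.004 m); the arm keeps its last pose, push and grip.
It fails at once if one of the other two plates is shoved out of place (over 6 mm) (distance of any of plate_mid, plate_long from where it was at the start of the episode above 0.006 m).
It fails at once if the plate is pressed with more than 60 N (contact force between spacer and plate_short above 60 N).
It fails at once if the beaker is knocked over (angle between beaker's own z axis and vertical above 0.4 rad).
It also fails if it takes over 43 s, if anything falls off the work surface, if the arm or the gripper's body presses on something with over 40 N, if the wrist force passes 120 N, or if a joint passes its speed limit or range.

### The arm

A 7-joint arm with a two-finger parallel gripper is mounted at the origin on the work surface. World frame = base frame: x ahead of the robot, y to its left, z up, the work surface at z = 0. Lengths are in m, angles in rad, forces in N, time in s.
With the tool pointing down it reaches from about 0.4 to 0.85 m from the base axis. Payload 10.4 kg.
Tool frame: the origin (TCP) lies at the very end of the fingers, on their centre line; the grasp point (between the pads) lies 19 mm behind it; x points along the fingers, y is the direction in which the jaws open and shut, and the axes are right-handed (so a half turn about x gives the same grasp; the last joint's range is limited). The gripper opens to 85 mm and grips with 20 to 120 N. Pads are 22 mm wide; open, the fingers measure 114 mm over their backs; the gripper's body (76 mm by 85 mm) begins 54 mm behind the grasp point. The pads swing forward as they close: fully open they stand 13 mm farther back than shut.
Start: joints at [-1.167, 0.332, -0.065, 1.46, 0.022, 1.35, -0.088], TCP at [0.259, 0.569, 0.231] pointing down, gripper open.
Joint ranges: [-2.6, 2.6], [-0.5, 2.12], [-1.47, 1.34], [0.16, 2.42], [-1.27, 4.41], [0.06, 2.06], [-2.6, 2.6]. Speed limits (rad/s): [2.22, 2.22, 2.79, 2.79, 3.14, 3.14, 3.14].

### API

Orientations are given as a unit quaternion [x, y, z, w].
In Python, from workcell import monitor, camera, ticket, regions_of gives the robot as it stands.
- The arm moves only by the tool step_arm, never from a script. Its argument "increments" is a list of rows, each a list of 5 numbers: the finger opening in m, from 0 to 0.0854, then the shift along the world's x, y, z in m, then the turn about the world's z in rad. A call has 1 to 12 rows; each row shifts and turns the commanded pose from where the row before left it; what a row does not reach is not made up. A row lasts 1/12 s, in which the tool goes at most 41.7 mm and 7.16 degrees, less where a joint would pass 70% of its speed; a pose out of reach is approached as far as the arm can. A call with a gripper value outside its range is refused whole. The fingers move at their own pace and stop on an object; "force" is the grip in N (left out, the last holds). Time passes only in rows, so rows that do not move let the fingers close. It gives the time, the measured TCP pose, the force and the opening at its end, in the units of the state.
- monitor.get_obs(): the state, without advancing time (a new reading comes with each control period).
- camera(name): name is "scene" or "top" or "wrist"; returns a dict with "color" (480x640x3 uint8, red, green, blue), "range_z" (480x640 float32, m along the optical axis (not along the pixel's ray), 0 where there is no reading), "fx", "fy", "cx", "cy" (pixels), "k1" (the pictures are not rectified: a ray, as slopes to the right and down, at radius r is drawn at 1 + k1 r^2 times it, then the intrinsics apply), "cam_to_world" (4x4, takes a point from camera to world coordinates). Camera axes: x right, y up, looking along -z (the intrinsics and any distortion apply to the point x, -y, -z); pixel columns grow to the right and rows downward; lengths in m; the calibration is good to about 2 mm. A picture is of the moment at which its call begins.
- ticket.hand_in(): hands the job in, once; it reports no verdict.
Trained networks look in a picture, given as the dict that the camera call returned (one of the last four; its "shot" number tells which), for a name from the list of things; names that differ only in an ending like _2 or _b are one class to them, and where a whole thing is asked for, a point or a joint stands for the part that bears it (a point fixed in the world has none). Each returns a list of dicts, best first, with "p" (0 to 1); they miss things now and then, are a little off and sometimes report something else, mostly with a low value. They report only what shows in the picture. A call takes as long as a camera call. They do not tell look-alikes from the thing itself.
- regions_of(picture, query): "region" (480x640 bool, what is visible of it) and "centre" ([row, column] in pixels, amid what is visible of it).
The state is a dict: "clock": time; "joint_pos": joint angles; "joint_velocities": joint speeds; "tau": joint torques, N m; "position": TCP position; "ee_rot": TCP orientation; "ft_force": force on the tool from outside, world axes, zero at the start; "torque": the same for the moment, N m; "grip_width": opening from 0.0 (shut) to 1.0 (fully open).
Only numpy, scipy, OpenCV 4.12 (cv2) and the standard library are available. Lean on these libraries where they do the work, as an engineer would, in place of code of your own. Each camera call takes 0.05 s, during which the arm holds its last target. There are 200 camera calls.

## Working session

There is one attempt and no reset: what is moved stays moved. The work goes in short steps, Python scripts to look and compute and a tool call to move; the robot and the scene stay as the last step left them, time stands still between calls to the robot, and variables do not carry over. Pictures are saved under pics/ and viewed, about 8 in all and at most 12, crops included, and the job is handed in when it is done.

Besides the shell and the picture viewer there is one more tool, called after "Call:" by a JSON object that holds its "fn" and its "kwargs". step_arm: Moves the arm, as the interface text tells. Its arguments: {"type":"object","properties":{"increments":{"type":"array"},"force":{"type":"number"}},"required":["increments"]}

```bash
mkdir -p pics; cat > h.py <<'E'
import numpy as np, cv2
from workcell import monitor, camera, ticket, regions_of
def world(p, m):
    r,c=np.nonzero(m&(p["range_z"]>0)); z=p["range_z"][r,c].astype(float)
    K=np.array([[p["fx"],0,p["cx"]],[0,p["fy"],p["cy"]],[0,0,1.]])
    u=cv2.undistortPoints(np.stack([c,r],1).astype(float)[:,None],K,np.array([p["k1"],0,0,0.]))[:,0]
    X=np.stack([u[:,0]*z,-u[:,1]*z,-z,np.ones_like(z)],1)
    return (X@p["cam_to_world"].T)[:,:3]
def save(n,im): cv2.imwrite(f"pics/{n}.png",im[...,::-1])
E
python3 - <<'E'
from h import *
ps={n:camera(n) for n in ("scene","top")}
save("both",cv2.resize(np.vstack([ps["scene"]["color"],ps["top"]["color"]]),None,fx=.62,fy=.62))
save("top",ps["top"]["color"])
for q in ("spacer","rest","plate_short","plate_mid","bed","rail","beaker"):
    for d in regions_of(ps["top"],q):
        w=world(ps["top"],d["region"])
        if len(w)==0: continue
        col=np.median(ps["top"]["color"][d["region"]],0)
        zt=np.percentile(w[:,2],95); t=w[w[:,2]>zt-.006]
        rc=cv2.minAreaRect((t[:,:2]*1000).astype(np.float32))
        print(q,round(d["p"],2),np.round(d["centre"]),col,"zt",zt.round(3),"top",[np.round(x,1) for x in rc])
o=monitor.get_obs();print(o)
E
```

```text
spacer 0.82 [287. 435.] [213. 162.  91.] zt 0.092 top [array([ 481.4, -317.3]), array([44.7, 13.6]), np.float64(65.6)]
spacer 0.74 [293. 490.] [85. 53. 48.] zt 0.107 top [array([ 467. , -426.3]), array([18.7, 60.4]), np.float64(80.5)]
spacer 0.72 [312. 389.] [198. 166. 190.] zt 0.084 top [array([ 440.8, -214.6]), array([14.9, 44.7]), np.float64(67.1)]
rest 0.72 [290. 431.] [183. 183. 178.] zt 0.037 top [array([ 481.4, -317.7]), array([80.5, 55.2]), np.float64(66.7)]
plate_short 0.65 [241. 271.] [227. 232. 236.] zt 0.026 top [array([591. ,  13.8]), array([113.8,  70.1]), np.float64(9.3)]
plate_short 0.59 [207. 390.] [224. 182. 206.] zt 0.017 top [array([ 649.4, -235.9]), array([115.2,  71.2]), np.float64(73.8)]
plate_mid 0.68 [233. 309.] [227. 232. 236.] zt 0.026 top [array([599.2, -69.2]), array([127.9,  69.9]), np.float64(8.5)]
plate_mid 0.65 [289. 431.] [183. 183. 179.] zt 0.037 top [array([ 481.4, -317.2]), array([79.6, 55.2]), np.float64(67.3)]
bed 0.75 [246. 291.] [117. 116. 120.] zt 0.033 top [array([584.3,  12.3]), array([175.9, 253.8]), np.float64(8.9)]
rail 0.75 [205. 268.] 
[... 226 characters left out ...]
45, 'joint_pos': array([-1.16659819,  0.33225841, -0.06470492,  1.46019758,  0.02158994,
        1.34989466, -0.08849472]), 'joint_velocities': array([-2.42034893e-04, -1.73531511e-04,  1.74079971e-03, -6.63222797e-04,
       -7.71992662e-04, -2.31441657e-05,  1.95699496e-03]), 'tau': array([-7.08772914e-04, -6.24641347e+01,  4.90465527e-02, -3.91475093e+01,
        1.65110885e-02,  2.91975237e-03, -3.13322437e-05]), 'position': array([0.2586944 , 0.56892294, 0.23125439]), 'ee_rot': array([ 0.14972798,  0.69108057, -0.14976952,  0.69105591]), 'ft_force': array([ 0.18061939, -0.16458174, -1.00356862]), 'torque': array([ 0.05325677, -0.00920366,  0.02246327]), 'grip_width': 1.0057304218298708}
```

View pics/top.png

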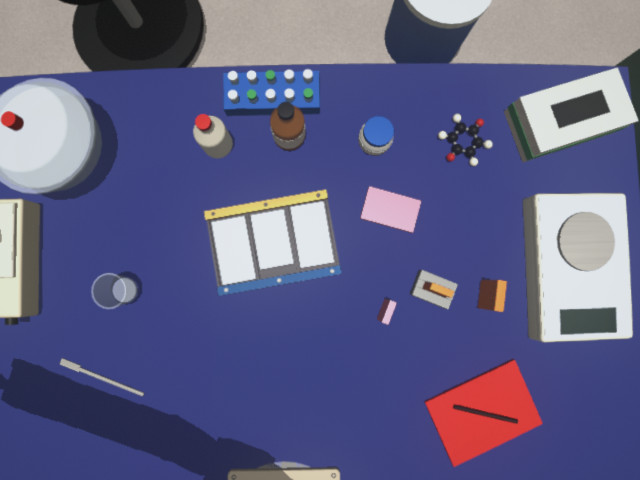

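View pics/both.png

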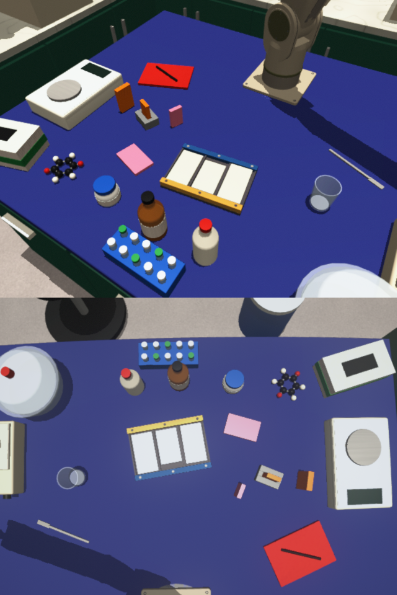

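The top picture shows the bed near (240,275), rail at the top. The middle plate is shortest (114 mm). The orange spacer stands in the grey rest at (288,433). The orange block at (295,492) is the larger look-alike, and there are pink ones at (312,388) and (208,391). The beaker is at (290,112). I'm moving above the rest now.

Call:
{"fn": "step_arm", "kwargs": {"increments": [[0.06,0.02,-0.036,0,-0.065],[0.06,0.02,-0.036,0,-0.065],[0.06,0.02,-0.036,0,-0.065],[0.06,0.02,-0.036,0,-0.065],[0.06,0.02,-0.036,0,-0.065],[0.06,0.02,-0.036,0,-0.065],[0.06,0.02,-0.036,0,-0.065],[0.06,0.02,-0.036,0,-0.065],[0.06,0.02,-0.036,0,-0.065],[0.06,0.02,-0.036,0,-0.065],[0.06,0.02,-0.036,0,-0.065],[0.06,0.02,-0.036,0,-0.065]], "force": 40}}

```text
clock: 1.45
position: [0.4994, 0.135, 0.2317]
ee_rot: [0.402, 0.582, -0.402, 0.582]
ft_force: [1.1, 0.5, 0.2]
grip_width: 0.704
```

Call:
{"fn": "step_arm", "kwargs": {"increments": [[0.06,-0.0016,-0.041,0,-0.07],[0.06,-0.0016,-0.041,0,-0.07],[0.06,-0.0016,-0.041,0,-0.07],[0.06,-0.0016,-0.041,0,-0.07],[0.06,-0.0016,-0.041,0,-0.07],[0.06,-0.0016,-0.041,0,-0.07],[0.06,-0.0016,-0.041,0,-0.07],[0.06,-0.0016,-0.041,0,-0.07],[0.06,-0.0016,-0.041,0,-0.07],[0.06,-0.0016,-0.041,0,-0.07],[0.06,-0.0016,-0.041,0,-0.07],[0.06,0,0,0,0]]}}

```text
clock: 2.45
position: [0.478, -0.3223, 0.2316]
ee_rot: [-0.592, -0.384, 0.594, -0.386]
ft_force: [-1.0, -1.2, 0.4]
grip_width: 0.7
```

```bash
python3 - <<'E'
from h import *
from scipy.spatial.transform import Rotation as R
p=camera("wrist"); save("w1",p["color"])
for q in ("spacer","rest"):
    for d in regions_of(p,q):
        w=world(p,d["region"])
        if len(w)<20: continue
        zt=np.percentile(w[:,2],95); t=w[w[:,2]>zt-.006]
        rc=cv2.minAreaRect((t[:,:2]*1000).astype(np.float32))
        print(q,round(d["p"],2),np.round(d["centre"]),"zt",zt.round(4),[np.round(x,1) for x in rc])
o=monitor.get_obs(); y=R.from_quat(o["ee_rot"]).as_matrix()
print(o["clock"],o["position"],np.degrees(np.arctan2(y[1,1],y[0,1])),y[:,0],o["ft_force"])
E
```

```text
spacer 0.89 [204. 322.] zt 0.0902 [array([ 479.8, -316.1]), array([45.8, 13.9]), np.float64(66.3)]
spacer 0.89 [331. 360.] zt 0.1058 [array([ 472. , -385.6]), array([99.9, 59.6]), np.float64(81.8)]
spacer 0.67 [100. 212.] zt 0.0821 [array([ 439.2, -213.7]), array([14. , 45.7]), np.float64(67.2)]
rest 0.82 [187. 316.] zt 0.0353 [array([ 479.9, -316.5]), array([80.3, 55.1]), np.float64(66.9)]
2.6 [ 0.48103165 -0.31405656  0.23109663] -23.279669004804525 [-4.21199986e-04  1.35783550e-04 -9.99999902e-01] [-0.73790891 -0.02289234 -0.80560451]
```

View pics/w1.png

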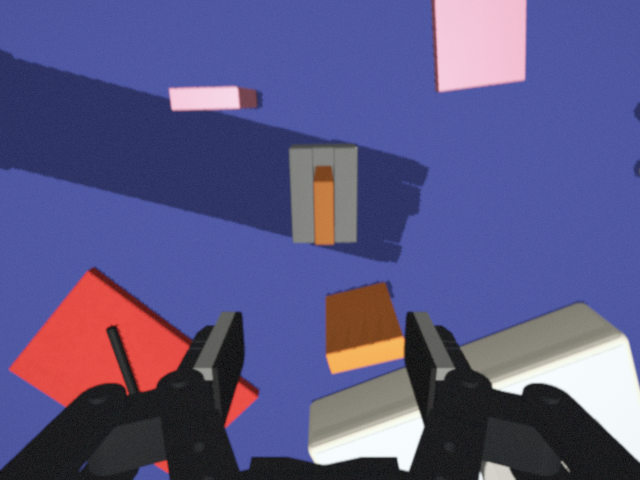

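The wrist picture shows the orange spacer in its rest at (204,322), lined up with the jaws. The larger look-alike at (330,365) is well clear. Descending and gripping.

Call:
{"fn": "step_arm", "kwargs": {"increments": [[0.06,-0.001,-0.002,-0.03,0],[0.06,0,0,-0.036,0],[0.06,0,0,-0.036,0],[0.06,0,0,-0.036,0],[0.06,0,0,-0.03,0],[0.06,0,0,-0.02,0],[0.06,0,0,0,0],[0,0,0,0,0],[0,0,0,0,0],[0,0,0,0,0],[0,0,0,0,0],[0,0,0,0,0]], "force": 50}}

```text
clock: 3.6
position: [0.4812, -0.3162, 0.0451]
ee_rot: [0.591, 0.388, -0.59, 0.39]
ft_force: [-0.8, 0.8, 6.9]
grip_width: 0.156
```

Call:
{"fn": "step_arm", "kwargs": {"increments": [[0,0,0,0,0],[0,0,0,0,0],[0,0,0,0,0],[0,0,0,0,0]]}}

```text
clock: 3.93
position: [0.4812, -0.3162, 0.0451]
ee_rot: [0.591, 0.388, -0.59, 0.39]
ft_force: [-1.4, 2.7, 6.6]
grip_width: 0.156
```

Call:
{"fn": "step_arm", "kwargs": {"increments": [[0,0,0,0.01,0],[0,0,0,0.02,0],[0,0,0,0.03,0],[0,0,0,0.03,0],[0,0,0,0.03,0],[0,0,0,0,0],[0,0,0,0,0]]}}

```text
clock: 4.52
position: [0.4811, -0.3167, 0.1659]
ee_rot: [0.592, 0.388, -0.589, 0.39]
ft_force: [-1.1, -0.6, -1.0]
grip_width: 0.152
```

```bash
python3 - <<'E'
from h import *
o=monitor.get_obs(); print(o["clock"],o["position"],o["ft_force"],o["grip_width"])
p=camera("scene"); save("s2",p["color"])
p=camera("top")
res={}
for q in ("spacer","rail","plate_short","plate_mid","plate_long","bed"):
    for d in regions_of(p,q):
        w=world(p,d["region"])
        if len(w)<20: continue
        zt=np.percentile(w[:,2],95); t=w[w[:,2]>zt-.006]
        rc=cv2.minAreaRect((t[:,:2]*1000).astype(np.float32))
        print(q,round(d["p"],2),np.round(d["centre"]),"zt",zt.round(4),[np.round(x,1) for x in rc])
E
```

```text
4.5167 [ 0.48105528 -0.31667406  0.16588578] [-1.14257539 -0.6267187  -0.99712148] 0.15181980283000235
spacer 0.68 [310. 389.] zt 0.0837 [array([ 441. , -214.8]), array([15. , 45.4]), np.float64(67.2)]
spacer 0.6 [287. 445.] zt 0.2096 [array([ 487.7, -300.9]), array([11.8, 13.9]), np.float64(70.2)]
rail 0.72 [208. 265.] zt 0.0344 [array([661.9,  24.6]), array([ 18.7, 255. ]), np.float64(8.9)]
rail 0.41 [286. 445.] zt 0.2096 [array([ 490. , -295.2]), array([25.8, 14.5]), np.float64(61.7)]
plate_short 0.88 [238. 268.] zt 0.0265 [array([591.1,  13.9]), array([114.3,  70.1]), np.float64(9.5)]
plate_short 0.84 [207. 391.] zt 0.0166 [array([ 649.1, -235.5]), array([114.3,  70.3]), np.float64(73.2)]
plate_short 0.56 [292. 113.] zt 0.0907 [array([492.6, 326. ]), array([66.6, 66.6]), np.float64(69.0)]
plate_short 0.34 [288. 428.] zt 0.0372 [array([ 481.8, -316.7]), array([77.9, 55.1]), np.float64(66.2)]
plate_mid 0.77 [234. 312.] zt 0.0265 [array([599.4, -68.9]), array([128.3,  69.7]), np.float64(8.6)]
plate_long 0.81 [252. 234.] zt 0.0264 [array([570.1,  92.5]), array([132.2,  68.7]), np.float64(9.6)]
bed 0.8 [241. 289.] zt 0.0327 [array([584.2,  12.2]), array([176.3, 255.4]), np.float64(9.0)]
bed 0.65 [239. 271.] zt 0.0265 [array([591.1,  13.9]), array([114.3,  70.1]), np.float64(9.5)]
```

View pics/s2.png

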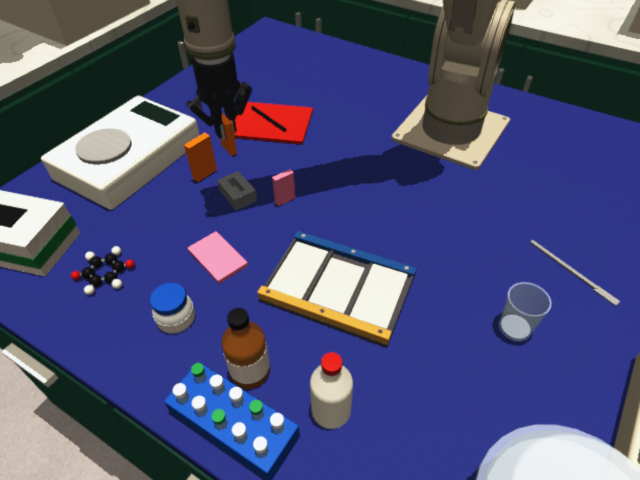

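The spacer is held clear of its rest, at about (130,228) in this picture. I'm moving beside the gap for a close wrist look.

Call:
{"fn": "step_arm", "kwargs": {"increments": [[0,0.0064,0.0327,0,0.07],[0,0.0064,0.0327,0,0.07],[0,0.0064,0.0327,0,0.07],[0,0.0064,0.0327,0,0.07],[0,0.0064,0.0327,0,0.07],[0,0.0064,0.0327,0,0.07],[0,0.0064,0.0327,0,0.07],[0,0.0064,0.0327,0,0.07],[0,0,0,0,0],[0,0,0,0,0],[0,0,0,0,0],[0,0,0,0,0]]}}

```text
clock: 5.92
position: [0.531, -0.056, 0.1632]
ee_rot: [0.461, 0.536, -0.461, 0.536]
ft_force: [0.9, -0.5, -0.8]
grip_width: 0.161
```

```bash
cat > m.py <<'E'
from h import *
from scipy.spatial.transform import Rotation as R
import sys
p=camera("wrist"); save(sys.argv[1],p["color"])
o=monitor.get_obs(); y=R.from_quat(o["ee_rot"]).as_matrix()
print(o["clock"],o["position"],"yaw",np.degrees(np.arctan2(y[1,1],y[0,1])),y[:,0].round(4),o["ft_force"])
for q in ("spacer","plate_short","plate_mid","plate_long","bed","rail"):
    for d in regions_of(p,q)[:3]:
        w=world(p,d["region"])
        if len(w)<20: continue
        zt=np.percentile(w[:,2],95); t=w[w[:,2]>zt-.006]
        rc=cv2.minAreaRect((t[:,:2]*1000).astype(np.float32))
        print(q,round(d["p"],2),np.round(d["centre"]),"zt",zt.round(4),[np.round(x,1) for x in rc])
# height-map profile along bed x in middle lane
w=world(p,np.ones((480,640),bool)); a=np.radians(9.0); ex=np.array([np.cos(a),np.sin(a)]); ey=np.array([-ex[1],ex[0]])
g=np.array([.5227,.004]); u=(w[:,:2]-g)@ex*1000; v=(w[:,:2]-g)@ey*1000
for lo,hi in ((-30,-15),(-8,8),(15,30)):
    s=(v>lo)&(v<hi)&(w[:,2]<.05); 
    print(lo,hi,[(k,int(1000*np.median(w[s&(u>=k)&(u<k+1),2])+.5)) for k in range(-34,20) if (s&(u>=k)&(u<k+1)).sum()>2])
E
python3 m.py w3
```

```text
5.9667 [ 0.53106159 -0.05595819  0.16325956] yaw 8.67002539069519 [-1.e-04 -4.e-04 -1.e+00] [ 0.1512282  -0.76134318 -0.79559422]
spacer 0.84 [385. 168.] zt 0.0821 [array([ 468.7, -135.5]), array([179. ,  11.1]), np.float64(74.8)]
spacer 0.55 [357. 324.] zt 0.208 [array([530.4, -56.3]), array([14.6, 47.5]), np.float64(9.6)]
plate_short 0.73 [130. 428.] zt 0.0242 [array([590.3,  14.4]), array([114.5,  70.2]), np.float64(9.1)]
plate_short 0.5 [377. 426.] zt 0.21 [array([558.9, -47.1]), array([10.7, 31.3]), np.float64(26.8)]
plate_short 0.31 [248. 420.] zt 0.0242 [array([598.7, -68.1]), array([128.4,  70.6]), np.float64(8.8)]
plate_mid 0.59 [247. 419.] zt 0.0242 [array([597.9, -64. ]), array([128.7,  79.8]), np.float64(8.2)]
plate_long 0.64 [ 32. 421.] zt 0.0243 [array([572.1,  75.5]), array([131.8,  34.3]), np.float64(8.9)]
plate_long 0.27 [355. 321.] zt 0.208 [array([530.4, -56.1]), array([14.1, 47. ]), np.float64(8.7)]
bed 0.85 [188. 433.] zt 0.0317 [array([587.1, -10.4]), array([176.9, 206.3]), np.float64(8.7)]
bed 0.57 [243. 418.] zt 0.0242 [array([597.9, -63.4]), array([128.2,  80
[... 1024 characters left out ...]
), (3, 11), (4, 11), (5, 11), (6, 11), (7, 11), (8, 11), (9, 11), (10, 11), (11, 21), (12, 23), (13, 23), (14, 23), (15, 23), (16, 23), (17, 23), (18, 23), (19, 23)]
15 30 [(-34, 1), (-33, 1), (-32, 1), (-31, 1), (-30, 1), (-27, 25), (-26, 25), (-25, 25), (-24, 25), (-23, 25), (-22, 25), (-21, 25), (-20, 25), (-19, 25), (-18, 25), (-17, 25), (-16, 25), (-15, 25), (-14, 25), (-13, 25), (-12, 25), (-11, 25), (-10, 25), (-9, 12), (-8, 11), (-7, 11), (-6, 11), (-5, 11), (-4, 11), (-3, 11), (-2, 11), (-1, 11), (0, 11), (1, 11), (2, 11), (3, 11), (4, 11), (5, 11), (6, 11), (7, 11), (8, 11), (9, 11), (10, 11), (11, 21), (12, 23), (13, 23), (14, 23), (15, 23), (16, 23), (17, 23), (18, 23), (19, 23)]
```

View pics/w3.png

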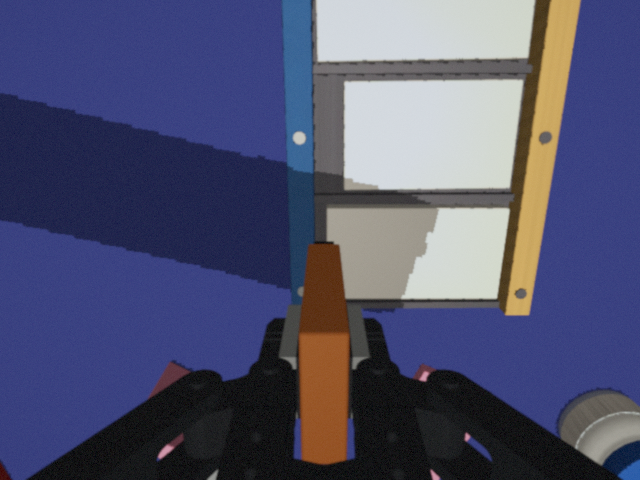

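The wrist picture shows the gap in the middle lane, between the blue bar and the plate, at (135,328). It measures about 20 mm, and the other two gaps are clearly narrower. I'm moving over it.

Call:
{"fn": "step_arm", "kwargs": {"increments": [[0,-0.0023,0.02,0,0.004],[0,-0.0023,0.02,0,0],[0,-0.0022,0.0203,0,0],[0,0,0,-0.03,0],[0,0,0,-0.03,0],[0,0,0,-0.026,0],[0,0,0,0,0],[0,0,0,0,0],[0,0,0,0,0],[0,0,0,0,0]]}}

```text
clock: 7.1
position: [0.5258, 0.0058, 0.0792]
ee_rot: [0.46, 0.537, -0.458, 0.538]
ft_force: [1.0, 0.8, -1.2]
grip_width: 0.159
```

```bash
python3 m.py w4; python3 - <<'E'
from h import *
p=camera("scene"); save("s4",cv2.resize(p["color"][200:360,240:440],None,fx=4,fy=3.75,interpolation=2)[:600])
E
```

```text
7.15 [0.52570808 0.00587681 0.07909731] yaw 9.03918145787323 [ 2.8e-03  7.0e-04 -1.0e+00] [-0.46443055 -0.41228985 -0.71061104]
spacer 0.93 [356. 325.] zt 0.124 [array([524.8,   5.4]), array([14.3, 47.9]), np.float64(9.2)]
plate_short 0.98 [261. 452.] zt 0.0241 [array([590.6,  14.5]), array([114.8,  70.9]), np.float64(9.4)]
plate_short 0.26 [363. 488.] zt 0.0241 [array([598.7, -36. ]), array([118.1, 132.5]), np.float64(9.8)]
plate_mid 0.82 [366. 486.] zt 0.024 [array([609.6, -44.7]), array([133.7, 108.6]), np.float64(87.8)]
plate_long 0.92 [ 99. 450.] zt 0.0242 [array([569.5,  94.2]), array([133. ,  70.5]), np.float64(9.7)]
bed 0.18 [229. 599.] zt 0.032 [array([622.4,  28.7]), array([ 94.7, 230.6]), np.float64(9.1)]
rail 0.82 [224. 599.] zt 0.032 [array([622.4,  28.9]), array([ 95.4, 230.5]), np.float64(8.8)]
-30 -15 [(-34, 1), (-33, 1), (-32, 1), (-31, 1), (-27, 25), (-26, 25), (-25, 25), (-24, 25), (-23, 25), (-22, 25), (-21, 25), (-20, 25), (-19, 25), (-18, 25), (-17, 25), (-16, 25), (-15, 25), (-14, 25), (-13, 25), (-12, 25), (-11, 25), (-10, 25), (14, 23), (15, 23), (16, 23), (1
[... 216 characters left out ...]
 (-14, 25), (-13, 25), (-12, 25), (-11, 25), (-10, 25), (-9, 13), (-8, 11), (-7, 11), (11, 23), (12, 23), (13, 23), (14, 23), (15, 23), (16, 23), (17, 23), (18, 23), (19, 23)]
15 30 [(-34, 1), (-33, 1), (-32, 1), (-31, 1), (-27, 25), (-26, 25), (-25, 25), (-24, 25), (-23, 25), (-22, 25), (-21, 25), (-20, 25), (-19, 25), (-18, 25), (-17, 25), (-16, 25), (-15, 25), (-14, 25), (-13, 25), (-12, 25), (-11, 25), (-10, 25), (-9, 14), (-8, 11), (-7, 11), (-6, 11), (-5, 11), (-4, 11), (-3, 11), (-2, 11), (-1, 11), (0, 11), (1, 11), (2, 11), (3, 11), (4, 11), (5, 12), (6, 11), (7, 11), (8, 11), (9, 11), (10, 11), (11, 22), (12, 23), (13, 23), (14, 23), (15, 23), (16, 23), (17, 23), (18, 23), (19, 23)]
```

View pics/w4.png

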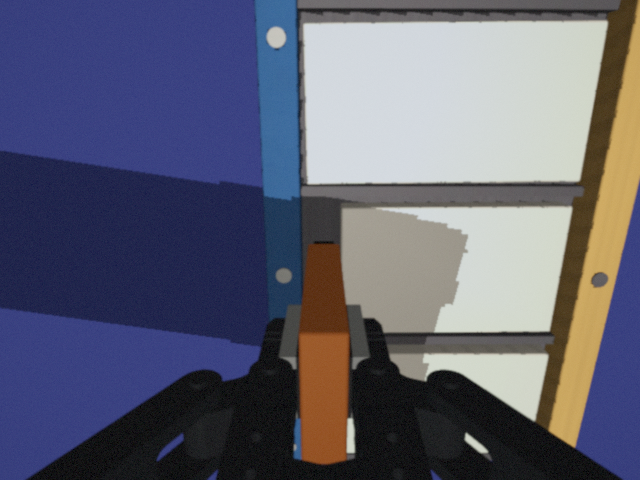

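The spacer foot at (243,323) sits over the gap, which spans columns 302–342, and it is about 1 mm too near the plate. I'm correcting that and lowering slowly.

Call:
{"fn": "step_arm", "kwargs": {"increments": [[0,-0.001,-0.0012,0,0],[0,0,0,-0.006,0],[0,0,0,-0.006,0],[0,0,0,-0.004,0],[0,0,0,-0.003,0],[0,0,0,0,0],[0,0,0,0,0]]}}

```text
clock: 8.08
position: [0.5234, 0.0045, 0.058]
ee_rot: [0.459, 0.538, -0.459, 0.538]
ft_force: [0.0, 0.0, -1.4]
grip_width: 0.16
```

```bash
python3 - <<'E'
from h import *
o=monitor.get_obs(); print(o["clock"],o["position"],o["ft_force"],o["torque"],o["grip_width"])
E
```

```text
8.0833 [0.5233725  0.00454201 0.05803343] [ 0.02013492  0.0180571  -1.39666351] [-0.02841908  0.04717626 -0.01387597] 0.1603537730983406
```

Call:
{"fn": "step_arm", "kwargs": {"increments": [[0,0.0005,0,-0.003,0],[0,0,0,-0.003,0],[0,0,0,-0.0015,0],[0,0,0,0,0],[0,0,0,0,0],[0,0,0,0,0]]}}

```text
clock: 8.58
position: [0.5241, 0.0047, 0.0509]
ee_rot: [0.459, 0.538, -0.459, 0.538]
ft_force: [0.0, 0.2, -1.2]
grip_width: 0.159
```

```bash
python3 - <<'E'
from h import *
o=monitor.get_obs(); print(o["clock"],o["position"],o["ft_force"],o["torque"],o["grip_width"])
p=camera("scene"); 
for d in regions_of(p,"spacer")[:4]:
    w=world(p,d["region"]); print(round(d["p"],2),np.round(d["centre"]),np.median(w,0).round(3),np.percentile(w[:,2],[1,99]).round(4))
save("s5",cv2.resize(p["color"][170:350,230:440],(700,600),interpolation=2))
E
```

```text
8.5833 [0.52407551 0.00467402 0.05091849] [ 0.02569825  0.15462276 -1.19613871] [ 0.03846761 -0.00557097 -0.0098331 ] 0.15882314910519296
0.91 [257. 354.] [0.527 0.019 0.041] [0.0181 0.0958]
0.58 [158. 200.] [ 0.474 -0.419  0.064] [0.0064 0.1053]
```

View pics/s5.png

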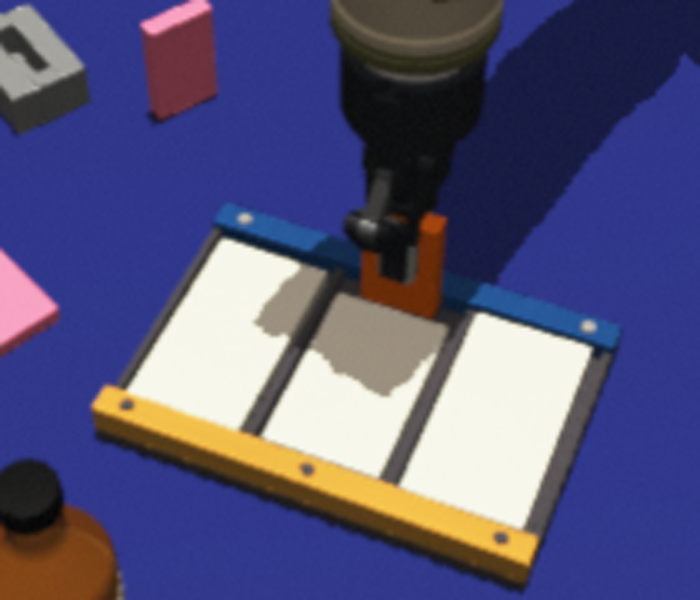

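The crop shows the spacer standing down in the gap, between the blue bar and the plate's shaded end, with no contact force. I'll go about 1 mm lower and then push along the bed's x axis.

Call:
{"fn": "step_arm", "kwargs": {"increments": [[0,0,0,-0.001,0],[0,0.001,0.00016,0,0],[0,0.001,0.00016,0,0],[0,0.001,0.00016,0,0],[0,0.001,0.00016,0,0],[0,0.001,0.00016,0,0],[0,0,0,0,0],[0,0,0,0,0]]}}

```text
clock: 9.35
position: [0.529, 0.0055, 0.0498]
ee_rot: [0.459, 0.538, -0.459, 0.538]
ft_force: [-0.5, 0.4, -0.8]
grip_width: 0.158
```

Call:
{"fn": "step_arm", "kwargs": {"increments": [[0,0.001,0.00016,0,0],[0,0.001,0.00016,0,0],[0,0,0,0,0],[0,0,0,0,0]]}}

```text
clock: 9.68
position: [0.5312, 0.0058, 0.0499]
ee_rot: [0.459, 0.538, -0.459, 0.538]
ft_force: [-0.2, -0.4, -1.6]
grip_width: 0.152
```

Call:
{"fn": "step_arm", "kwargs": {"increments": [[0,0.0007,0.0001,0,0],[0,0.0007,0.0001,0,0],[0,0,0,0,0],[0,0,0,0,0]]}}

```text
clock: 10.02
position: [0.5325, 0.006, 0.0499]
ee_rot: [0.459, 0.538, -0.459, 0.538]
ft_force: [-1.5, -0.2, -0.2]
grip_width: 0.155
```

Call:
{"fn": "step_arm", "kwargs": {"increments": [[0,0.0005,0.0001,0,0],[0,0.0005,0.0001,0,0],[0,0,0,0,0],[0,0,0,0,0]]}}

```text
clock: 10.35
position: [0.5335, 0.0062, 0.0498]
ee_rot: [0.459, 0.538, -0.459, 0.538]
ft_force: [-0.5, -0.8, -2.2]
grip_width: 0.159
```

Call:
{"fn": "step_arm", "kwargs": {"increments": [[0,0.0005,0.0001,0,0],[0,0.0005,0.0001,0,0],[0,0,0,0,0],[0,0,0,0,0]]}}

```text
clock: 10.68
position: [0.5338, 0.0062, 0.0497]
ee_rot: [0.459, 0.538, -0.459, 0.538]
ft_force: [-4.8, -0.5, 2.2]
grip_width: 0.157
```

```bash
cat > f.py <<'E'
from h import *
import sys
o=monitor.get_obs(); print(o["clock"],o["position"],o["ft_force"].round(2),o["torque"].round(2))
p=camera("wrist"); save(sys.argv[1],p["color"])
w=world(p,np.ones((480,640),bool)); a=np.radians(9.0); ex=np.array([np.cos(a),np.sin(a)]); ey=np.array([-ex[1],ex[0]])
u=(w[:,:2]-[.5227,.004])@ex*1000; v=(w[:,:2]-[.5227,.004])@ey*1000
for lo,hi in ((-10,0),(15,20),(25,32)):
    s=(v>lo)&(v<hi)
    print(lo,[(k,round(1000*np.median(w[s&(u>=k)&(u<k+1),2]))) for k in list(range(-11,26))+list(range(115,140)) if (s&(u>=k)&(u<k+1)).sum()>2])
for d in regions_of(p,"plate_short")[:1]+regions_of(p,"spacer")[:1]:
    t=world(p,d["region"]); zt=np.percentile(t[:,2],95); t=t[t[:,2]>zt-.006]
    print(round(zt,4),cv2.minAreaRect((t[:,:2]*1000).astype(np.float32)))
E
python3 f.py w6
```

```text
10.6833 [0.53379002 0.0062295  0.04969163] [-4.81 -0.54  2.19] [-0.18  1.22  0.01]
-10 [(-11, 25), (-10, 25), (-9, 16), (-8, 11), (-7, 11), (-6, 11), (-5, 11), (-4, 11), (-3, 11), (-2, 11), (-1, 11), (0, 12), (1, 99), (2, 93), (3, 91), (4, 94), (5, 94), (6, 94), (7, 94), (8, 94), (9, 94), (10, 94), (11, 94), (12, 94), (13, 94), (14, 94), (15, 94), (16, 94), (17, 93), (18, 88), (19, 98), (20, 98), (21, 23), (22, 23), (23, 23), (24, 23), (25, 23), (115, 23), (116, 23), (117, 23), (118, 23), (119, 23), (120, 23), (121, 23), (122, 23), (123, 23), (124, 23), (125, 23), (126, 23), (127, 23), (128, 23), (129, 23), (130, 26), (131, 27), (132, 31), (133, 31), (134, 31), (135, 31), (136, 31), (137, 31), (138, 32), (139, 31)]
15 [(-11, 25), (-10, 26), (-9, 125), (-8, 127), (-7, 127), (-6, 127), (-5, 126), (-4, 127), (-3, 127), (-2, 127), (-1, 127), (0, 127), (1, 126), (2, 127), (3, 130), (4, 94), (5, 94), (6, 94), (7, 94), (8, 94), (9, 94), (10, 94), (11, 94), (12, 93), (13, 94), (14, 94), (15, 94), (16, 94), (17, 93), (18, 128), (19, 126), (20, 127), (21, 127), (22, 127), (23, 127), (24, 126),
[... 436 characters left out ...]
), (4, 11), (5, 11), (6, 11), (7, 11), (8, 11), (9, 11), (10, 11), (11, 11), (12, 11), (13, 11), (14, 11), (15, 11), (16, 11), (17, 22), (18, 23), (19, 23), (20, 23), (21, 23), (22, 23), (23, 23), (24, 23), (25, 23), (115, 23), (116, 23), (117, 23), (118, 23), (119, 23), (120, 23), (121, 23), (122, 23), (123, 23), (124, 23), (125, 23), (126, 23), (127, 23), (128, 23), (129, 23), (130, 25), (131, 27), (132, 31), (133, 31), (134, 31), (135, 31), (136, 31), (137, 31), (138, 31), (139, 31)]
0.0241 ((596.201904296875, 15.259262084960938), (114.5267333984375, 70.90323638916016), 8.97703742980957)
0.0944 ((532.84765625, 6.112213134765625), (14.619194984436035, 47.13213348388672), 9.174427032470703)
```

View pics/w6.png

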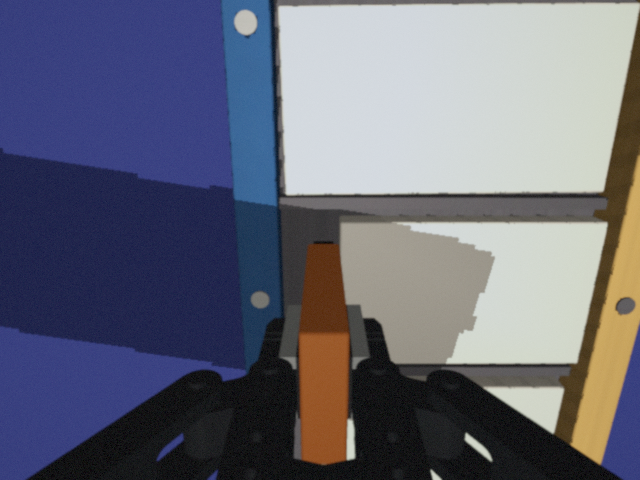

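The wrist picture and depth profile show the plate at the rail. The gap behind it is now about 26 mm, and force is beginning to build. I'll raise the push to about 14 N.

Call:
{"fn": "step_arm", "kwargs": {"increments": [[0,0.0005,0.0001,0,0],[0,0,0,0,0],[0,0,0,0,0]]}}

```text
clock: 11.08
position: [0.5339, 0.0063, 0.0496]
ee_rot: [0.459, 0.538, -0.46, 0.537]
ft_force: [-7.0, -0.5, 3.8]
grip_width: 0.158
```

Call:
{"fn": "step_arm", "kwargs": {"increments": [[0,0.0005,0.0001,0,0],[0,0,0,0,0],[0,0,0,0,0]]}}

```text
clock: 11.33
position: [0.534, 0.0063, 0.0495]
ee_rot: [0.458, 0.539, -0.46, 0.537]
ft_force: [-9.4, -0.9, 4.8]
grip_width: 0.16
```

Call:
{"fn": "step_arm", "kwargs": {"increments": [[0,0.0005,0.0001,0,0],[0,0,0,0,0],[0,0.0005,0.0001,0,0],[0,0,0,0,0],[0,0,0,0,0],[0,0,0,0,0],[0,0,0,0,0],[0,0,0,0,0],[0,0,0,0,0],[0,0,0,0,0]]}}

```text
clock: 12.17
position: [0.5341, 0.0063, 0.0493]
ee_rot: [0.458, 0.539, -0.46, 0.537]
ft_force: [-12.9, -1.5, 7.3]
grip_width: 0.157
```

```bash
python3 f.py w7 | grep -v '^[-0-9]* \[('; python3 - <<'E'
from h import *
p=camera("top")
o=monitor.get_obs(); print(o["clock"],o["position"],o["ft_force"],o["grip_width"])
for q in ("plate_mid","plate_long","beaker"):
    for d in regions_of(p,q)[:1]:
        t=world(p,d["region"]); zt=np.percentile(t[:,2],95); t=t[t[:,2]>zt-.006]
        print(q,round(d["p"],2),round(zt,3),cv2.minAreaRect((t[:,:2]*1000).astype(np.float32)))
E
```

```text
12.1667 [0.53408891 0.00628814 0.04928668] [-12.9   -1.51   7.27] [-0.4   2.93 -0.02]
0.0241 ((596.3684692382812, 15.053325653076172), (114.44895935058594, 71.25613403320312), 9.085206031799316)
0.0941 ((533.7908935546875, 6.238903045654297), (14.501415252685547, 46.759727478027344), 8.931891441345215)
12.3667 [0.53407474 0.00627498 0.04927861] [-11.56609382  -1.61950547   7.2105058 ] 0.1556803244297634
plate_mid 0.72 0.026 ((599.54443359375, -69.25996398925781), (127.92611694335938, 69.41302490234375), 8.533265113830566)
plate_long 0.62 0.395 ((584.0355224609375, 29.84146499633789), (13.142881393432617, 1.725713849067688), 66.67253875732422)
beaker 0.79 0.091 ((491.4725341796875, 325.26556396484375), (66.1117935180664, 66.84344482421875), 0.5963395833969116)
```

Call:
{"fn": "step_arm", "kwargs": {"increments": [[0,0.0004,0.0001,0,0],[0,0,0,0,0],[0,0,0,0,0],[0,0,0,0,0],[0,0,0,0,0],[0,0,0,0,0]]}}

```text
clock: 13.02
position: [0.5341, 0.0063, 0.0492]
ee_rot: [0.458, 0.539, -0.461, 0.536]
ft_force: [-13.5, -1.3, 7.8]
grip_width: 0.155
```

```bash
python3 - <<'E'
from h import *
p=camera("wrist")
for d in regions_of(p,"plate_long")[:2]:
    t=world(p,d["region"]); zt=np.percentile(t[:,2],95); t=t[t[:,2]>zt-.006]
    print(round(d["p"],2),round(zt,3),cv2.minAreaRect((t[:,:2]*1000).astype(np.float32)))
o=monitor.get_obs(); f=o["ft_force"]; print(o["clock"],o["position"],f,o["grip_width"])
if 10<-f[0]<20: print(ticket.hand_in())
E
```

```text
0.67 0.024 ((569.4439697265625, 94.04312896728516), (132.8390350341797, 70.32919311523438), 9.680771827697754)
13.1167 [0.53413334 0.0062562  0.04918399] [-12.49758619  -2.20641424   9.22318482] 0.160689022332199
the job is handed in; nothing more can be done
None
```

I took the orange spacer out of its rest and lowered it into the roughly 20 mm gap in the middle lane. I then slid the short plate against the rail and handed the job in at about 13 s, still gripping and pressing. No verdict is reported on hand-in.

Last checks:
- **Push:** the wrist force along the push was 12.5–13.5 N. An upward force of about 8–9 N also built up as I pushed, probably friction at the plate edge; I did not find its cause.
- **Short plate:** flush by the depth profile, with about 26 mm left behind it, as expected at the rail. It is square with the bed to about 0.1°.
- **Spacer:** its underside was about 2 mm above the bed floor, worked out from the height of its top.
- **Other plates:** neither had moved by more than about 1 mm. The top camera misread the long plate because the arm was in the way, so I checked it with the wrist camera instead.
- **Beaker:** still standing.

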